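# Set out microscope optics for cleaning

### The arm

A 7-joint arm with a two-finger parallel gripper is mounted at the origin on the work surface. World frame = base frame: x ahead of the robot, y to its left, z up, the work surface at z = 0. Lengths are in m, angles in rad, forces in N, time in s.
With the tool pointing down it reaches from about 0.35 to 0.9 m from the base axis. Payload 8.1 kg.
Tool frame: the origin (TCP) lies midway between the tips of the shut fingers; the grasp point (between the pads) lies 19 mm behind it; z points along the fingers, y is the line along which they close (so a half turn about z gives the same grasp; the last joint's range is limited). The gripper opens to 92 mm and grips with 3 to 60 N. Pads are 19 mm wide; open, the fingers measure 130 mm over their backs; the gripper's body (75 mm by 190 mm) begins 47 mm behind the grasp point.
Start: joints at [1.217, 0.434, 0.025, 1.573, -0.012, 1.134, -0.075], TCP at [0.155, -0.605, 0.227] pointing down, gripper open.
Joint ranges: [-2.62, 2.62], [-0.44, 2.09], [-1.27, 1.32], [0.08, 2.57], [-1.32, 4.46], [0.12, 2], [-2.74, 2.74]. Speed limits (rad/s): [2.22, 2.22, 3.01, 3.01, 3.14, 3.14, 3.14].

### API

Orientations are given as a 3x3 rotation matrix whose columns are the frame's x, y, z axes.
In Python, from station import robot gives the robot as it stands. Calls block until the motion is done:
- robot.move_to(position, orientation): joint-space move of the TCP to a pose.
- robot.servo_line(position, frame=None, speed=0.15, guard=None): straight line of the TCP; frame=None keeps the orientation; speed is the mean speed in m/s. With guard (N) it stops when the force on the tool has changed by that much, and returns True; else False.
- robot.goto_joints(angles): joint-space move.
- robot.command_gripper(opening, force=None): finger opening in m; force is the grip in N (None keeps the last); returns when the fingers have stopped.
- robot.dwell(seconds).
- robot.ik(position, orientation): joint angles nearest the present ones, or None.
- robot.get_state(): the state.
- robot.capture(name): name is "scene" or "top" or "wrist"; returns a dict with "frame" (420x560x3 uint8, red, green, blue), "fx", "fy", "cx", "cy" (pixels), "camera_from_world" (4x4, takes a point from world to camera coordinates). Camera axes: x right, y down, z forward; pixel columns grow to the right and rows downward; lengths in m; the calibration is good to about 2 mm. The wrist camera is an equidistant fisheye: a pixel r from the principal point sees the ray r / f radians off the axis. A picture is of the moment at which its call begins. There is no depth.
A pose or a line that the arm cannot do raises robot.Unreachable and nothing moves.
- robot.close_job(): hands the job in; it is judged then, once.
Trained networks look in a picture, given as the dict that the camera call returned (one of the last four; its "shot" number tells which), for a name from the list of things; names that differ only in an ending like _2 or _b are one class to them, and where a whole thing is asked for, a point or a joint stands for the part that bears it (a point fixed in the world has none). Each returns a list of dicts, best first, with "conf" (0 to 1); they miss things now and then, are a little off and sometimes report something else, mostly with a low value. They report only what shows in the picture. A call takes as long as a camera call. They do not tell look-alikes from the thing itself.
- robot.spot_in(picture, query): "xyz" ([x, y, z] in m, in the coordinates of the camera as it stood for that picture, good to about 4 mm: the middle of the surface that is visible of it).
The state is a dict: "time": time; "joint_positions": joint angles; "joint_vel": joint speeds; "joint_efforts": joint torques, N m; "ee_pos": TCP position; "eef_rot": TCP orientation; "contact_force": force on the tool from outside, world axes, zero at the start; "moment": the same for the moment, N m; "opening": finger opening in m; "gripper_force": force on a finger pad.
Only numpy, scipy, OpenCV 4.12 (cv2) and the standard library are available. Lean on these libraries where they do the work, as an engineer would, in place of code of your own. Each camera call takes 0.05 s, during which the arm holds its last target. There are 200 camera calls.

### The job

Set out the loose microscope optics for cleaning, each standing upright as it stands now. On the black stage plate stand the three slim pieces centred in the white rings: the eyepiece in the middle ring, between the two objectives, with the short objective in the end ring beside the steel thumbscrew and the long objective in the other end ring; stand the condenser in the middle of the cork disc and lay the filter centred on top of the condenser. Let go of everything and leave the dropper bottle, the Petri dish and the slide box where they are.

Things in the scene. Friction and masses are not known exactly. Their poses are not given: they have to be found in the camera images.
- short_objective_mid (a point): Short objective, loose, standing nose up: steel barrel 28 mm in diameter from its foot up to 30 mm, with thin black bands near the foot, then a steel cone narrowing to a 12 mm flat nose; 42 mm tall in all, about 100 g. Origin at its centre, half-way up; z up along its axis.
- long_objective_mid (a point): Long objective, loose, standing nose up: same look and 28 mm diameter as the short one, but the barrel is straight up to 48 mm, then the cone to a 12 mm nose; 66 mm tall in all, about 160 g. Origin at its centre, half-way up; z up along its axis.
- eyepiece_mid (a point): Eyepiece, loose, upright: black lower body 36 mm in diameter from the foot up to 36 mm, with one thin steel band; above it a steel tube 24 mm in diameter up to 56 mm, with a lens on top; 56 mm tall in all, about 110 g. Origin at its centre, half-way up; z up along its axis.
- condenser_mid (a point): Condenser, loose, upright: squat black cylinder 50 mm in diameter, 44 mm tall, flat on top with a 28 mm lens flush in it, about 220 g. Origin at its centre, half-way up; z up along its axis.
- filter_mid (a point): Filter in its mount, loose, lying flat: plain aluminium disc 42 mm in diameter, 14 mm thick, with a 33 mm glass face flush on top, about 45 g. Origin at its centre, half-way up; z up along its axis.
- stage: Black stage plate, fixed flat, any yaw: 120 (x) by 210 (y) by 10 mm; origin: centre of underside, z up. Three flat painted white rings, outside diameter 46 mm, centred at x -15, y +65, 0, -65 mm. Aluminium rail along y at x +47 mm, 20 wide, 3 mm above the plate. On it at x +45, y +88 mm a steel thumbscrew on a black collar, diameter 28, top 13 mm above the plate: the ring at y +65 is beside it.
- cork: Round cork disc, fixed flat on the bench: 90 mm in diameter, 4 mm thick; origin at the centre of its underside, z up.
- dropper: Bystander: amber dropper bottle with black cap, 32 mm in diameter, 60 mm tall, loose; origin at the centre of its underside.
- dish: Bystander: closed Petri dish, a flat pale whitish disc, 90 mm in diameter, 16 mm tall, loose; origin at the centre of its underside.
- slide_box: Bystander: closed blue slide box, 62 x 78 mm, 34 mm tall, loose; origin at the centre of its underside.
Not all that is in view belongs to the job. Leave any blue look-alike of the stage alone.

How it is judged:
By the outcome, as a careful person would: the job done as asked, in the order asked, and still so for the second after the job is handed in, with the robot touching nothing.
It also fails if it takes over 136 s, if anything falls off the work surface, if the arm or the gripper's body presses on something with over 40 N, if the wrist force passes 120 N, or if a joint passes its speed limit or range.

## Working session

There is one attempt and no reset: what is moved stays moved. The work goes in short steps, each a Python script; the robot and the scene stay as the last script left them, time stands still between calls to the robot, and variables do not carry over. Pictures are saved under pics/ and viewed, at most 14 in all, crops included, and the job is handed in when it is done.

```bash
mkdir -p pics; ls
cat > h.py <<'E'
import numpy as np, cv2
from station import robot
def save(p,n): cv2.imwrite('pics/'+n+'.png',p['frame'][:,:,::-1])
def w(p,x):
    T=np.linalg.inv(p['camera_from_world']); return (T@np.r_[x,1])[:3]
def px(p,X):
    c=p['camera_from_world']@np.r_[X,1]; return np.array([p['fx']*c[0]/c[2]+p['cx'],p['fy']*c[1]/c[2]+p['cy']])
def onz(p,u,v,z):
    T=np.linalg.inv(p['camera_from_world']); d=T[:3,:3]@np.array([(u-p['cx'])/p['fx'],(v-p['cy'])/p['fy'],1]); o=T[:3,3]
    return o+d*(z-o[2])/d[2]
E
python3 - <<'E'
from h import *
for n in ['top','scene']:
    p=robot.capture(n); save(p,n+'0'); np.save(n,p['camera_from_world']); print(n,p['fx'],p['cx'],p['cy'],np.linalg.inv(p['camera_from_world'])[:3,3])
    for q in ['short_objective_mid','long_objective_mid','eyepiece_mid','condenser_mid','filter_mid','stage','cork','dropper','dish','slide_box']:
        for r in robot.spot_in(p,q)[:3]:
            X=w(p,r['xyz']); print(n,q,round(r['conf'],2),X.round(3),px(p,X).round())
s=robot.get_state();print(s['time'],s['ee_pos'],s['eef_rot'])
E
```

```text
pics
top 510.2383301585607 285.4225205737521 211.09124216842105 [0.30444341 0.13639946 1.63358258]
top short_objective_mid 0.67 [ 0.474 -0.105  0.016] [357. 213.]
top eyepiece_mid 0.51 [ 0.57  -0.002  0.04 ] [324. 182.]
top condenser_mid 0.72 [0.452 0.101 0.043] [292. 220.]
top filter_mid 0.66 [ 0.474 -0.103  0.015] [356. 213.]
top stage 0.85 [0.562 0.577 0.011] [143. 189.]
top stage 0.62 [0.497 0.33  0.007] [221. 208.]
top stage 0.58 [0.24  0.304 0.015] [229. 289.]
top cork 0.89 [ 0.509 -0.335  0.008] [427. 201.]
top dropper 0.67 [0.377 0.021 0.041] [319. 243.]
top dropper 0.16 [0.694 0.106 0.049] [290. 143.]
top dish 0.66 [0.723 0.231 0.018] [251. 137.]
scene 546.111099164298 284.46273979115574 210.52355080189196 [ 1.04699001 -0.80940977  0.96863469]
scene short_objective_mid 0.51 [ 0.692 -0.097  0.023] [316. 297.]
scene long_objective_mid 0.74 [0.708 0.088 0.035] [360. 247.]
scene long_objective_mid 0.68 [0.506 0.327 0.003] [332. 178.]
scene long_objective_mid 0.22 [0.718 0.224 0.017] [386. 222.]
scene eyepiece_mid 0.6 [ 0.576 -0.02   0.041] [290. 251.]
scene condenser_mid 0.96 [0.46  0.087 0.036] [274. 210.]
scene condenser_mid 0.65 [0.724 0.224 0.015] [388. 223.]
scene condenser_mid 0.37 [ 0.693 -0.096  0.03 ] [317. 295.]
scene filter_mid 0.56 [ 0.479 -0.112  0.014] [235. 266.]
scene stage 0.98 [0.246 0.303 0.007] [253. 153.]
scene stage 0.87 [0.508 0.325 0.005] [333. 178.]
scene stage 0.57 [0.573 0.566 0.01 ] [388. 144.]
scene cork 0.97 [ 0.506 -0.338  0.004] [182. 341.]
scene dropper 0.59 [0.388 0.011 0.034] [234. 217.]
scene dish 0.84 [0.724 0.225 0.018] [388. 222.]
scene slide_box 0.72 [ 0.732 -0.244  0.032] [297. 350.]
1.1 [ 0.15506517 -0.60546199  0.22674355] [[ 9.68745972e-01  2.48054918e-01 -2.41064155e-06]
 [ 2.48054917e-01 -9.68745970e-01 -5.62796851e-05]
 [-1.62957519e-05  5.39227467e-05 -9.99999998e-01]]
```

Run:
```python
import cv2
a=cv2.imread('pics/top0.png')[110:320,90:470]; cv2.imwrite('pics/topc.png',cv2.resize(a,None,fx=2.1,fy=2.1,interpolation=3))
a=cv2.imread('pics/scene0.png')[110:390,150:440]; cv2.imwrite('pics/scenec.png',cv2.resize(a,None,fx=2.1,fy=2.1,interpolation=3))
```

```text
(no output)
```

View pics/topc.png

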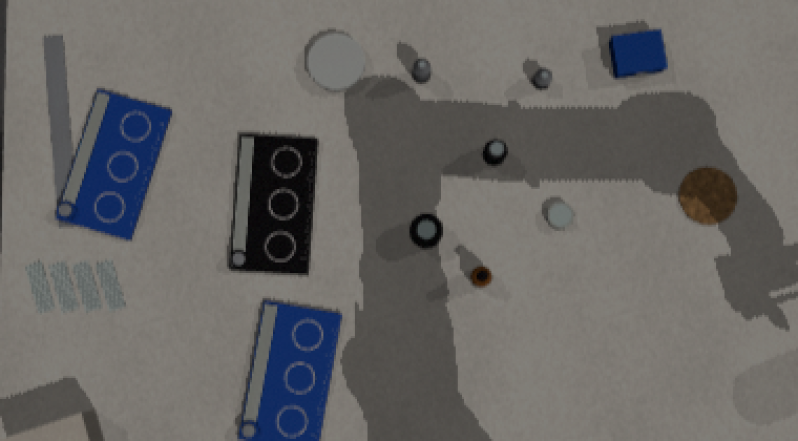

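View pics/scenec.png

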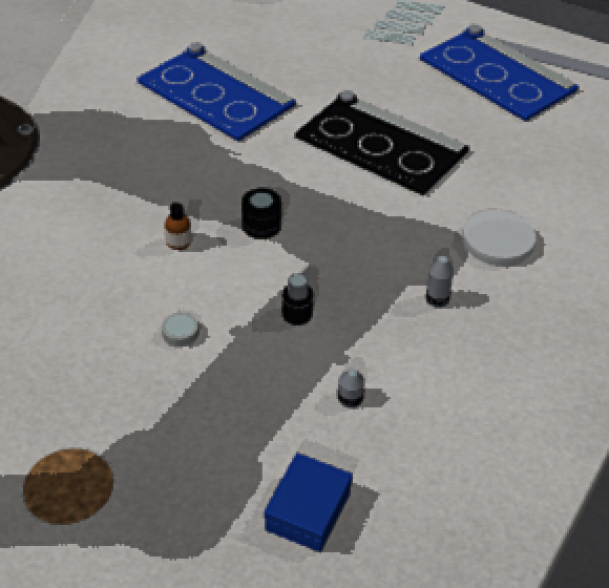

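The black plate, with its thumbscrew, is at about full-top px (221,207). The look-alikes at (143,189) and (229,289) are blue, so I leave them. Loose pieces: long objective (290,143), short (348,147), eyepiece (326,182), condenser (293,220), filter (356,212), cork (427,203). Next I take close wrist views.

```bash
python3 - <<'E'
from h import *
import pickle
R=np.diag([1.,-1,-1])
out={}
for n,P in [('cork',(0.5,-0.25,0.3)),('obj',(0.58,-0.02,0.32)),('stage',(0.48,0.30,0.25))]:
    robot.move_to(P,R)
    p=robot.capture('wrist'); save(p,'w_'+n); out[n]=p
    C=np.linalg.inv(p['camera_from_world']); print(n,robot.get_state()['time'],p['fx'],p['cx'],p['cy'],C.round(3).tolist())
    for q in ['short_objective_mid','long_objective_mid','eyepiece_mid','condenser_mid','filter_mid','stage','cork']:
        for r in robot.spot_in(p,q)[:2]: print(q,round(r['conf'],2),w(p,r['xyz']).round(3))
pickle.dump(out,open('w.pkl','wb'))
cv2.imwrite('pics/w3.png',np.hstack([out[n]['frame'][:,:,::-1] for n in ('obj','stage')])[:, :])
E
python3 -c "
import cv2
for n in ('obj','stage'):
  cv2.imwrite('pics/w_%s_b.png'%n,cv2.resize(cv2.imread('pics/w_%s.png'%n),None,fx=1.42,fy=1.42,interpolation=3))"
```

```text
cork 2.9667 325.19226210127806 278.7379459432613 211.45021226743637 [[-0.002, -0.954, -0.299, 0.58], [-1.0, 0.002, 0.001, -0.252], [-0.0, 0.299, -0.954, 0.458], [0.0, 0.0, 0.0, 1.0]]
short_objective_mid 0.64 [ 0.682 -0.089  0.033]
long_objective_mid 0.78 [0.696 0.093 0.042]
eyepiece_mid 0.65 [ 0.574 -0.017  0.034]
condenser_mid 0.95 [0.455 0.089 0.039]
filter_mid 0.64 [ 0.481 -0.109  0.011]
filter_mid 0.49 [0.445 0.276 0.009]
stage 0.94 [0.328 0.305 0.008]
stage 0.63 [0.445 0.276 0.01 ]
cork 0.93 [ 0.509 -0.335  0.006]
obj 4.3333 325.19226210127806 278.7379459432613 211.45021226743637 [[-0.003, -0.954, -0.299, 0.661], [-1.0, 0.003, -0.0, -0.022], [0.001, 0.299, -0.954, 0.478], [0.0, 0.0, 0.0, 1.0]]
short_objective_mid 0.9 [ 0.683 -0.081  0.034]
long_objective_mid 0.88 [0.698 0.096 0.054]
eyepiece_mid 0.92 [ 0.579 -0.009  0.036]
condenser_mid 0.85 [0.467 0.094 0.04 ]
filter_mid 0.83 [ 0.48  -0.101  0.011]
filter_mid 0.6 [ 0.576 -0.011  0.031]
stage 0.66 [0.522 0.32  0.013]
stage 0.56 [0.565 0.523 0.009]
cork 0.86 [ 0.504 -0.329  0.003]
stage 6.025 325.19226210127806 278.7379459432613 211.45021226743637 [[-0.003, -0.955, -0.298, 0.562], [-1.0, 0.003, 0.001, 0.298], [0.0, 0.298, -0.955, 0.408], [0.0, 0.0, 0.0, 1.0]]
short_objective_mid 0.94 [ 0.684 -0.07   0.03 ]
long_objective_mid 0.97 [0.695 0.111 0.047]
eyepiece_mid 0.88 [ 0.571 -0.     0.032]
eyepiece_mid 0.53 [0.695 0.109 0.046]
condenser_mid 0.7 [0.459 0.108 0.04 ]
filter_mid 0.88 [ 0.478 -0.099  0.009]
stage 0.88 [0.51  0.328 0.01 ]
stage 0.65 [0.259 0.316 0.011]
```

View pics/w_obj_b.png

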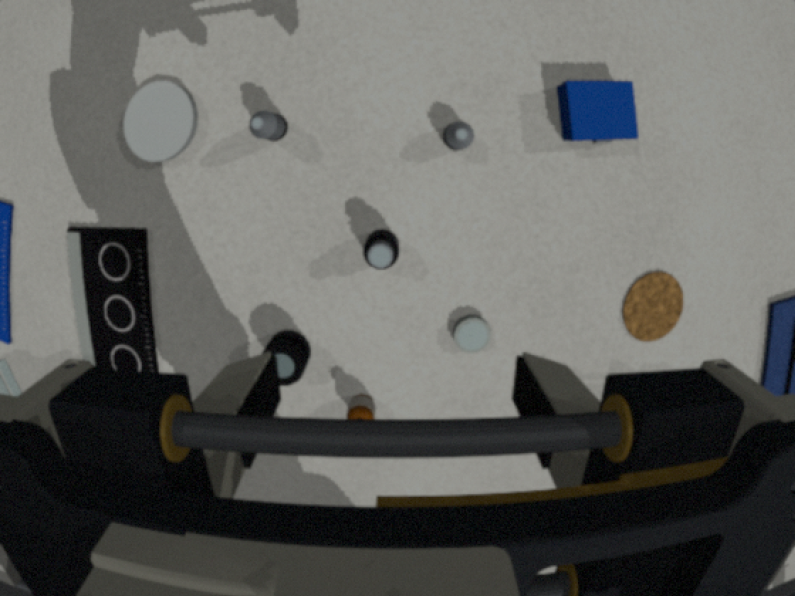

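View pics/w_stage_b.png

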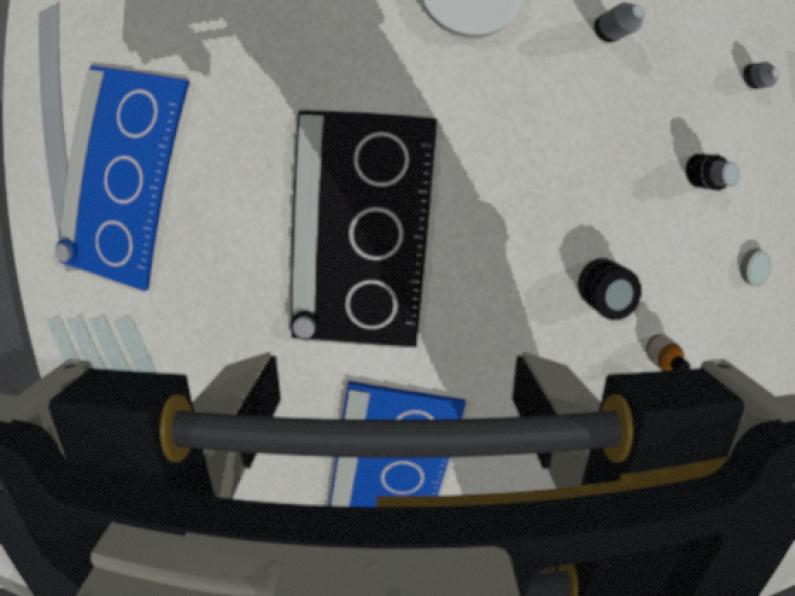

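Object view (scaled px): long objective at (265,125), short (458,134), eyepiece (380,250), condenser (288,360), filter (472,332), cork (653,305). Stage view: rings at (382,159), (376,234) and (372,304), with the thumbscrew at (304,325) beside the last. Next I measure them precisely.

```bash
cat >> h.py <<'E'
from scipy.optimize import least_squares
def wz(p,uv,z):
    K=np.array([[p['fx'],0,p['cx']],[0,p['fy'],p['cy']],[0,0,1.]])
    n=cv2.fisheye.undistortPoints(np.float64(uv).reshape(-1,1,2),K,np.zeros(4)).reshape(-1,2)
    T=np.linalg.inv(p['camera_from_world']); d=np.c_[n,np.ones(len(n))]@T[:3,:3].T; o=T[:3,3]
    return o+d*((z-o[2])/d[:,2])[:,None]
def circ(P):
    f=least_squares(lambda a:np.hypot(P[:,0]-a[0],P[:,1]-a[1])-a[2],np.r_[P.mean(0)[:2],.02],loss='soft_l1',f_scale=.001); return f.x
E
python3 - <<'E'
from h import *
import pickle
o=pickle.load(open('w.pkl','rb'))
p=o['stage']; g=cv2.cvtColor(p['frame'],cv2.COLOR_RGB2GRAY)
for u,v in [(382,159),(376,234),(372,304)]:
    u/=1.42;v/=1.42; Y,X=np.mgrid[:420,:560]; r=np.hypot(X-u,Y-v); m=(g>75)&(r<25)
    P=wz(p,np.c_[X[m],Y[m]],.01); print('ring',m.sum(),circ(P).round(4))
print('screw',wz(p,[[304/1.42,325/1.42]],.023))
for k in ('cork','obj'):
    p=o[k]; h=cv2.cvtColor(p['frame'],cv2.COLOR_RGB2HSV)
    m=((h[:,:,0]<20)&(h[:,:,1]>90)&(h[:,:,2]>40)).astype(np.uint8); m[250:]=0
    c=max(cv2.findContours(m,0,1)[0],key=cv2.contourArea)[:,0]; print(k,circ(wz(p,c,.004)).round(4))
p=o['obj']
for n,u,v,z in [('short nose',461,132,.042),('long nose',259,124,.066),('eyep',380,257,.056),('filter',472,334,.014),('cond lens',283,366,.044)]:
    print(n,wz(p,[[u/1.42,v/1.42]],z).round(4))
a=p['frame'][60:290,170:350,::-1]; cv2.imwrite('pics/objz.png',cv2.resize(a,None,fx=2.6,fy=2.6,interpolation=3))
for q in ('cork','stage'):
  pass
E
```

```text
ring 287 [0.564  0.3111 0.0218]
ring 319 [0.499  0.3162 0.0217]
ring 342 [0.4341 0.3212 0.0218]
screw [[0.41889973 0.38135391 0.023     ]]
cork [ 0.5036 -0.3345  0.0431]
obj [ 0.5037 -0.3335  0.0427]
short nose [[ 0.6884 -0.0834  0.042 ]]
long nose [[0.6982 0.1    0.066 ]]
eyep [[ 0.5712 -0.0077  0.056 ]]
filter [[ 0.4771 -0.1052  0.014 ]]
cond lens [[0.4526 0.0973 0.044 ]]
```

View pics/objz.png

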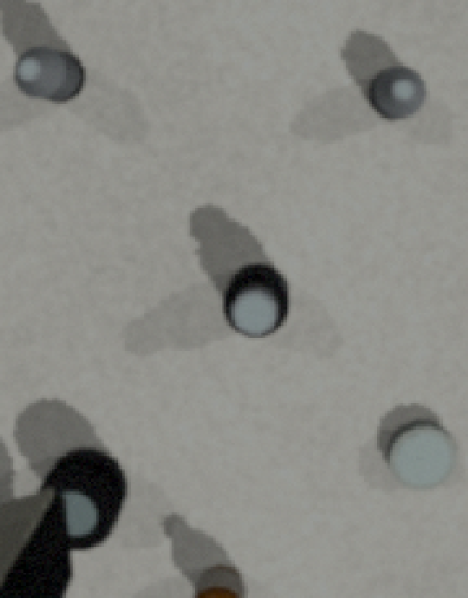

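```bash
cat >> h.py <<'E'
SX=np.array([.0775,.997]);SX/=np.hypot(*SX)
def Ryaw(a): # tool y line at angle a
    y=np.array([np.cos(a),np.sin(a),0]); z=np.array([0,0,-1.]); return np.c_[np.cross(y,z),y,z]
A0=np.arctan2(-SX[1],-SX[0])
def pick(xy,gz,dia,force=15,hov=.14,a=A0,sq=True):
    """centre by squeezing across first, then grasp with tool y at angle a; returns grasp xy"""
    R=Ryaw(a); b=None
    for s in (1,-1):
        if robot.ik([*xy,gz],Ryaw(a+s*np.pi/2)) is not None: b=Ryaw(a+s*np.pi/2);break
    f=R if (b is None or not sq) else b
    robot.command_gripper(min(.09,dia+.034))
    robot.move_to([*xy,hov],f); robot.servo_line([*xy,gz],speed=.12)
    if f is b:
        robot.command_gripper(dia-.004,4); print('sq',round(robot.get_state()['opening'],4))
        robot.command_gripper(dia+.02); robot.servo_line([*xy,gz],R,speed=.1)
    robot.command_gripper(max(0,dia-.02),force); s=robot.get_state()
    print('grasp open',round(s['opening'],4),'f',round(s['gripper_force'],1),s['ee_pos'].round(4) if hasattr(s['ee_pos'],'round') else s['ee_pos'],'t',round(s['time'],1))
    robot.servo_line([*xy,hov+.02],speed=.15)
    s=robot.get_state(); print('lift',round(s['opening'],4),np.round(s['contact_force'],2))
def place(xy,pz,dia,hov=.17,a=A0,rel=.016,guard=3):
    R=Ryaw(a); robot.move_to([*xy,hov],R); robot.servo_line([*xy,pz+.006],speed=.12)
    robot.dwell(.2); hit=robot.servo_line([*xy,pz-.002],speed=.015,guard=guard); z=robot.get_state()['ee_pos'][2]
    robot.command_gripper(dia+rel); robot.servo_line([*xy,hov],speed=.15)
    print('place hit',hit,'dz',round(z-pz,4),'t',round(robot.get_state()['time'],1))
E
python3 - <<'E'
from h import *
R=Ryaw(A0)
for s in (1,-1): print(s,[robot.ik([*q,.02],Ryaw(A0+s*np.pi/2)) is not None for q in [(.57,-.01),(.69,-.085),(.698,.1),(.452,.097),(.477,-.105)]])
pick((.5725,-.0085),.004,.036)
p=robot.capture('wrist');save(p,'held1')
E
```

```text
1 [True, True, True, True, True]
-1 [True, True, True, True, True]
sq 0.0361
grasp open 0.0355 f 15.0 [ 0.5725 -0.0085  0.004 ] t 13.3
lift 0.0356 [ 0.42 -0.88 -0.85]
```

Run:
```python
from h import *
place((.4990,.3161),.014,.036)
robot.servo_line([.48,.30,.25],np.diag([1.,-1,-1]))
p=robot.capture('wrist');save(p,'w_p1'); import pickle; pickle.dump(p,open('p1.pkl','wb'))
a=p['frame'][70:250,180:330,::-1]; cv2.imwrite('pics/p1c.png',cv2.resize(a,None,fx=3.3,fy=3.3,interpolation=3))
```

```text
place hit True dz -0.0002 t 19.6
```

View pics/p1c.png

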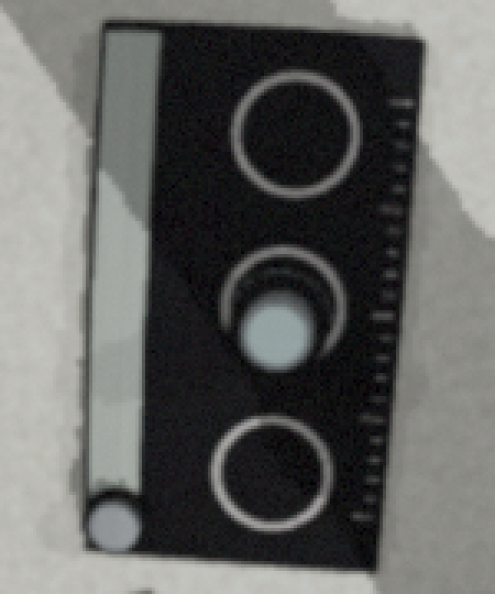

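The eyepiece stands in the middle ring, with its lens at crop (276,331). I check its lens centre at z=0.066 against the ring.

Run:
```python
from h import *
import pickle
p=pickle.load(open('p1.pkl','rb')); g=cv2.cvtColor(p['frame'],cv2.COLOR_RGB2GRAY)
Y,X=np.mgrid[:420,:560]; m=((g>75)&(np.hypot(X-263.6,Y-170.3)<12)).astype(np.uint8)
c=max(cv2.findContours(m,0,1)[0],key=cv2.contourArea)[:,0]
print(circ(wz(p,c,.066)).round(4))
```

```text
[0.4996 0.3158 0.0114]
```

Offset is under 1 mm. Next the two objectives.

Run:
```python
from h import *
pick((.6875,-.0834),.003,.028)
place((.4341,.3212),.013,.028)
pick((.6980,.1000),.012,.028)
place((.5640,.3111),.022,.028)
robot.servo_line([.48,.30,.25],np.diag([1.,-1,-1]))
p=robot.capture('wrist');save(p,'w_p2')
cv2.imwrite('pics/p2c.png',cv2.resize(p['frame'][0:280,180:540,::-1],None,fx=2.1,fy=2.1,interpolation=3))
print('t',robot.get_state()['time'])
```

```text
sq 0.0281
grasp open 0.0275 f 15.0 [ 0.6875 -0.0835  0.003 ] t 27.2
lift 0.0275 [-0.72 -0.36 -1.17]
place hit True dz -0.0002 t 34.0
sq 0.0279
grasp open 0.0276 f 15.0 [0.698  0.1002 0.012 ] t 40.8
lift 0.028 [ 0.17 -0.01 -1.39]
place hit True dz -0.0001 t 46.6
t 47.5417
```

View pics/p2c.png

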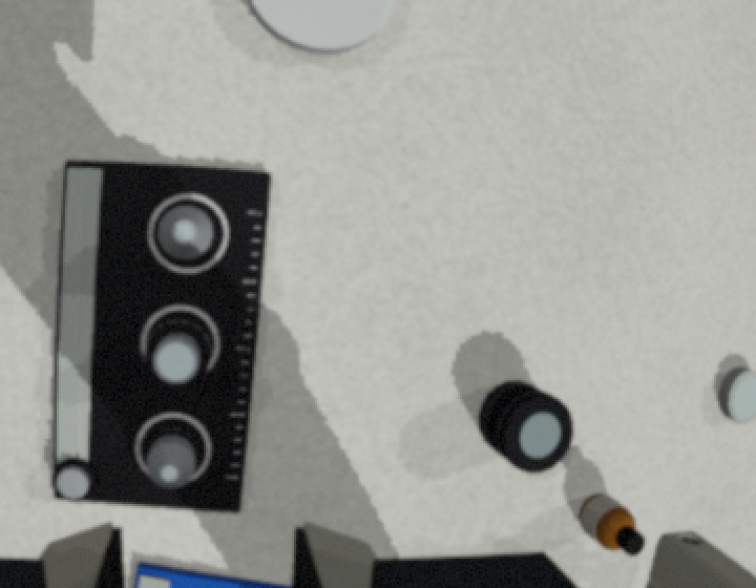

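Run:
```python
from h import *
import pickle
robot.move_to([.50,.03,.25],np.diag([1.,-1,-1]))
p=robot.capture('wrist'); save(p,'w_c')
K=np.eye(3)
def det(uv0,z,r):
    g=cv2.cvtColor(p['frame'],cv2.COLOR_RGB2GRAY); return wz(p,[uv0],z)
for q in ('condenser_mid','filter_mid','dropper'):
    for r in robot.spot_in(p,q)[:1]: print(q,r['conf'],w(p,r['xyz']).round(4))
cv2.imwrite('pics/cc.png',cv2.resize(p['frame'][100:320,150:450,::-1],None,fx=2.5,fy=2.5,interpolation=3))
pickle.dump(p,open('pc.pkl','wb')); p=pickle.load(open('pc.pkl','rb'))
import cv2
q=__import__('cv2').imread('pics/w_p2.png')
print('from p2', robot.get_state()['time'])
```

```text
condenser_mid 0.94 [0.4589 0.0995 0.0414]
filter_mid 0.61 [ 0.4806 -0.0994  0.0139]
dropper 0.73 [0.3902 0.0148 0.0419]
from p2 48.7917
```

View pics/cc.png

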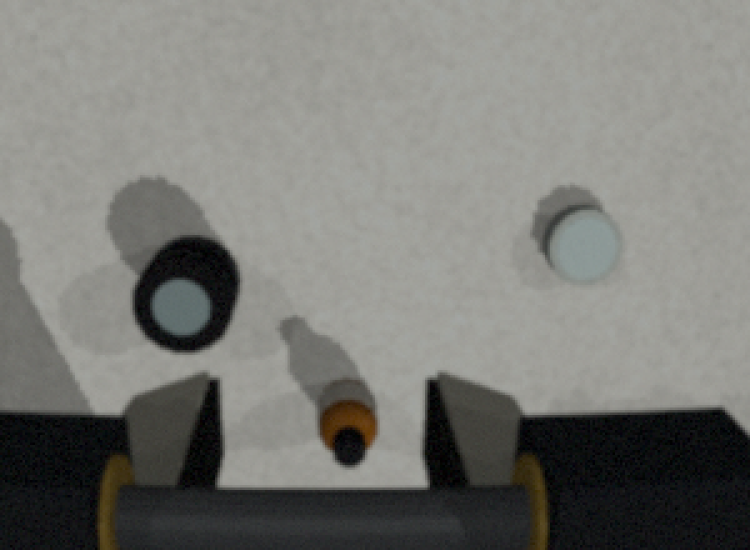

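The condenser lens is at crop (181,306), the filter top at (585,246), and the dropper is well clear.

Run:
```python
from h import *
import pickle
p=pickle.load(open('pc.pkl','rb'))
c=wz(p,[[150+181/2.5,100+306/2.5]],.044)[0][:2]; f=wz(p,[[150+585/2.5,100+246/2.5]],.014)[0][:2]; print(c,f)
assert np.hypot(*(c-[.455,.098]))<.008 and np.hypot(*(f-[.477,-.104]))<.008
CK=(.5037,-.3340)
pick(c,.005,.050,force=25); place(CK,.009,.050)
pick(f,.003,.042,force=12)
s=robot.get_state()
robot.move_to([.42,-.32,.25],np.diag([1.,-1,-1])); p=robot.capture('wrist');save(p,'w_k'); pickle.dump(p,open('pk.pkl','wb'))
cv2.imwrite('pics/k.png',cv2.resize(p['frame'][50:330,130:430,::-1],None,fx=2.1,fy=2.1,interpolation=3))
print(robot.get_state()['time'],robot.get_state()['opening'])
```

```text
[0.4537485  0.09903848] [ 0.47614284 -0.10495445]
sq 0.0501
grasp open 0.0496 f 25.0 [0.4538 0.0991 0.005 ] t 55.4
lift 0.0498 [ 0.3  -0.06 -3.8 ]
place hit True dz 0.0 t 62.0
sq 0.0419
grasp open 0.0414 f 12.0 [ 0.4762 -0.105   0.003 ] t 68.1
lift 0.0413 [-0.12 -0.5  -0.68]
70.2833 0.041962107836212466
```

View pics/k.png

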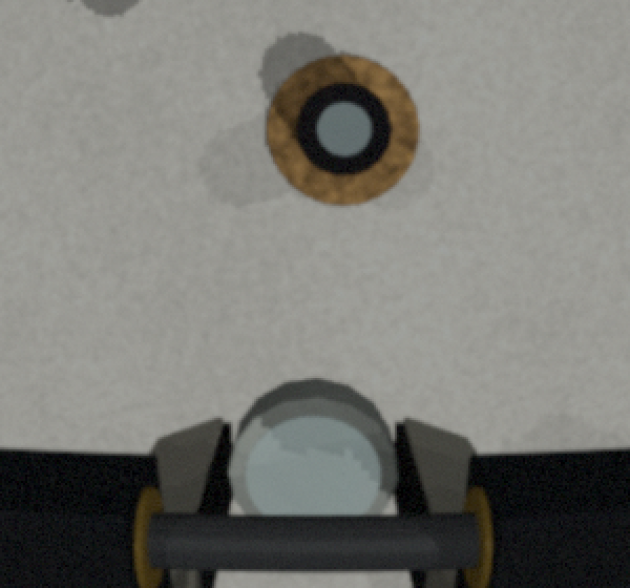

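The condenser stands centred on the cork at (343,130) and the filter is held level. I place it.

Run:
```python
from h import *
place((.5037,-.3340),.051,.042,rel=.014,guard=2)
robot.move_to([.42,-.32,.25],np.diag([1.,-1,-1])); a=robot.capture('wrist')
robot.move_to([.38,-.2,.30],np.diag([1.,-1,-1])); s=robot.capture('scene'); 
u=s['frame'][110:390,150:440,::-1]; v=a['frame'][50:330,130:430,::-1]
cv2.imwrite('pics/fin.png',cv2.resize(np.hstack([u,v]),None,fx=1.35,fy=1.35,interpolation=3))
print(robot.get_state()['time'])
```

```text
place hit True dz -0.0001 t 74.0
75.4833
```

View pics/fin.png

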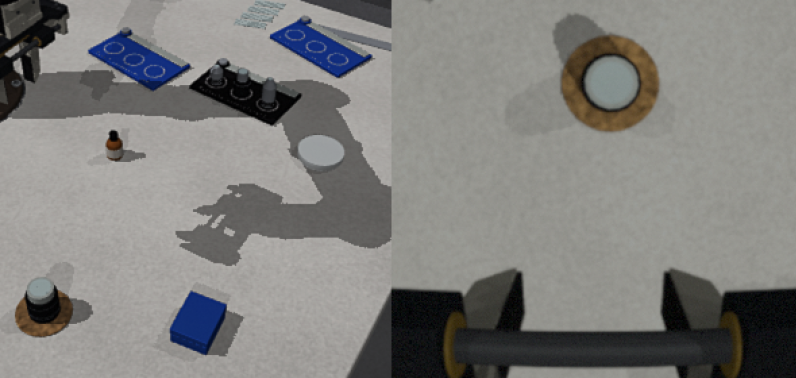

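Everything is in place: the three pieces on the black stage at (217,75), (242,80) and (268,93), and the filter centred on the condenser at (611,83). The bystanders have not moved.

```bash
python3 -c "
from station import robot
print(robot.close_job())"
```

```text
the job is handed in; nothing more can be done
None
```

The job is handed in at about 75 s of the 136 s allowed: short objective beside the thumbscrew, eyepiece in the middle ring, long objective in the far ring, condenser centred on the cork with the filter on top, and the dropper bottle, Petri dish and slide box left where they were.

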